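# Shim a bearing housing and set its end cap

## Task

Lay the brass packing sheet on the steel pad of the green seat, between the locating pins, let go of it, then stack the green bearing housing on top of the sheet between the same pins, and let go of that too. Then screw the housing's knurled cap down (clockwise from above) until it bottoms out, back it off a quarter turn, and finish with the cap still gripped in the fingers at that setting: do not let go of it. Leave the other things on the bench where they are.

Things in the scene. Friction and masses are not known exactly. Their poses are not given: they have to be found in the camera images.
- seat: fixed green block 136 x 96 x 14 mm (long in x) with a steel pad 104 x 42 mm, top 24 mm above bench. Six upright 10 mm pins to 43 mm high (straight to 34, then tapered): four at x = +-38, y = +-35 mm, two at x = +-56, y = 0; nest 102 x 60 mm (3 mm play all round). Long sides open for fingers between the pins (x from -33 to +33 mm). Origin: centre of underside on the bench, z up.
- sheet: loose flat brass packing sheet 96 (x) x 54 (y) x 6 (z) mm, 0.2 kg, lying flat on the bench; dark spots mark its bores. Origin: centre of the underside. Either way round along x fits.
- housing: loose green bearing housing, 0.6 kg with cap: flange 96 (x) x 54 (y) x 16 (z) mm, a round boss 40 mm across up to 26 mm, then a neck carrying the knurled cap, whose top is 50 to 53 mm above the underside. Grip the flange across y from above, fingers either side of the boss at x = 0. Origin: centre of flange underside. Either way round along x fits.
- cap: knurled silver cap with a red index line on its top along its x, 44 mm across, 22 mm high, on the housing's axis, already started on its thread. Origin: centre of its underside, 28 mm above the housing's underside when bottomed out; it rises 4 mm per turn as it is unscrewed. It stays where it is left.
- cap_top (a point): centre of the top face of the cap, on its turning axis
- cap_turn (a joint): rotation of the cap on the housing, rad: 0 = bottomed out (hard stop), grows as it is unscrewed (counter-clockwise seen from above); 2.0 to 3.2 at the start, most 4.5. Turning takes about 0.06 N m, up to the stop.
- bush: brass bush (ring), 34 mm across, 30 mm high; a bystander, to be left alone. Origin: centre of its underside.
- centre: steel lathe centre standing upright, 44 mm across, 100 mm high, pointed top; a bystander, to be left alone. Origin: centre of its underside.
- disc: round dark steel flange disc, 90 mm across, 12 mm thick; a bystander, to be left alone. Origin: centre of its underside.
- chuck: three-jaw lathe chuck lying jaws up, 110 mm across, 74 mm high; a bystander, to be left alone. Origin: centre of its underside.
- chuck_key: T-shaped chuck key lying flat, about 90 mm long along its x, crossbar 110 mm along its y, 15 mm high; a bystander, to be left alone. Origin: on its underside.
- wrench: open-ended wrench lying flat, 180 mm long along its x; a bystander, to be left alone. Origin: on its underside.
- screwdriver: screwdriver with orange handle lying flat, 200 mm long along its x; a bystander, to be left alone. Origin: on its underside.

How it is judged:
On the way, in this order (a step that is already met when the one before it is completed fails the run):
1. the sheet lies flat on the pad between the pins, released (x of sheet in the frame of seat between -0.005 and 0.005 m and y of sheet in the frame of seat between -0.005 and 0.005 m and z of sheet in the frame of seat between 0.0215 and 0.0265 m and angle between the x axis of sheet and the x axis of seat, either way round below 0.15 rad and angle between sheet's own z axis and vertical below 0.05 rad and contact force between the fingers and sheet below 0.3 N), for 0.2 s.
2. the housing sits flat on the sheet between the pins, released (x of sheet in the frame of seat between -0.005 and 0.005 m and y of sheet in the frame of seat between -0.005 and 0.005 m and z of sheet in the frame of seat between 0.0215 and 0.0265 m and angle between the x axis of each of sheet, housing and the x axis of seat, either way round below 0.15 rad and angle between each of sheet, housing's own z axis and vertical below 0.05 rad and x of housing in the frame of seat between -0.005 and 0.005 m and y of housing in the frame of seat between -0.005 and 0.005 m and z of housing in the frame of seat between 0.0275 and 0.0325 m and contact force between the fingers and housing below 0.3 N), for 0.2 s.
3. the cap is bottomed out with the housing in place (x of sheet in the frame of seat between -0.005 and 0.005 m and y of sheet in the frame of seat between -0.005 and 0.005 m and z of sheet in the frame of seat between 0.0215 and 0.0265 m and angle between the x axis of each of sheet, housing and the x axis of seat, either way round below 0.15 rad and angle between each of sheet, housing's own z axis and vertical below 0.05 rad and x of housing in the frame of seat between -0.005 and 0.005 m and y of housing in the frame of seat between -0.005 and 0.005 m and z of housing in the frame of seat between 0.0275 and 0.0325 m and value of joint cap_turn below 0.12 rad), for 0.1 s.
At the end, for the whole second after the job is handed in: Sheet flat on pad, housing flat on sheet, each within 5 mm of nest centre per axis, 2.5 mm in height, 0.15 rad; cap first bottomed (under 0.12 rad), now still at 1.57 +- 0.35 rad from the stop and gripped by the fingers (over 2 N) (x of sheet in the frame of seat between -0.005 and 0.005 m and y of sheet in the frame of seat between -0.005 and 0.005 m and z of sheet in the frame of seat between 0.0215 and 0.0265 m and angle between the x axis of each of sheet, housing and the x axis of seat, either way round below 0.15 rad and angle between each of sheet, housing's own z axis and vertical below 0.05 rad and x of housing in the frame of seat between -0.005 and 0.005 m and y of housing in the frame of seat between -0.005 and 0.005 m and z of housing in the frame of seat between 0.0275 and 0.0325 m and value of joint cap_turn between 1.2208 and 1.9208 rad and contact force between the fingers and cap above 2 N and angular speed of cap below 0.15 rad/s); the arm keeps its last pose, push and grip.
It fails at once if a bystander is shifted by more than 25 mm (distance of any of bush, centre, disc, chuck, chuck_key, wrench, screwdriver from where it was at the start of the episode above 0.025 m).
It fails at once if the housing is tipped over (angle between housing's own z axis and vertical above 0.7 rad).
It also fails if it takes over 72 s, if anything falls off the work surface, if the arm or the gripper's body presses on something with over 40 N, if the wrist force passes 120 N, or if a joint passes its speed limit or range.

## Robot

A 7-joint arm with a two-finger parallel gripper is mounted at the origin on the work surface. World frame = base frame: x ahead of the robot, y to its left, z up, the work surface at z = 0. Lengths are in m, angles in rad, forces in N, time in s.
With the tool pointing down it reaches from about 0.4 to 0.85 m from the base axis. Payload 10.4 kg.
Tool frame: the origin (TCP) lies midway between the tips of the shut fingers; the grasp point (between the pads) lies 19 mm behind it; x points along the fingers, z is the direction in which the jaws open and shut, and the axes are right-handed (so a half turn about x gives the same grasp; the last joint's range is limited). The gripper opens to 87 mm and grips with 3 to 60 N. Pads are 19 mm wide; open, the fingers measure 117 mm over their backs; the gripper's body (75 mm by 190 mm) begins 51 mm behind the grasp point.
Start: joints at [-1.336, 0.332, -0.065, 1.46, 0.022, 1.35, -0.088], TCP at [0.159, 0.604, 0.223] pointing down, gripper open.
Joint ranges: [-2.6, 2.6], [-0.5, 2.12], [-1.47, 1.34], [0.16, 2.42], [-1.27, 4.41], [0.06, 2.06], [-2.6, 2.6]. Speed limits (rad/s): [2.22, 2.22, 2.79, 2.79, 3.14, 3.14, 3.14].

## Interface

Orientations are given as a unit quaternion [x, y, z, w].
In Python, from bench import read_state, camera, camera_params, close_job gives the robot as it stands.
- The arm moves only by the tool arm_command, never from a script. Its argument "targets" is a list of rows, each a list of 7 numbers: the closure in counts, from 0 (fully open) to 255 (shut), then the shift along the tool's x, y, z in mm, then the turn, a rotation vector about the tool's x, y, z in rad. A call has 1 to 10 rows; each row is the pose to reach, as a shift and turn from the pose commanded when the call began, along the tool's axes at that moment; what a row does not reach only later rows make up. A row lasts 1/10 s, in which the tool goes at most 50 mm and 8.59 degrees, less where a joint would pass 70% of its speed; a pose out of reach is approached as far as the arm can. A call with a gripper value outside its range is refused whole. The fingers move at their own pace and stop on an object; "newtons" is the grip in N (left out, the last holds). Time passes only in rows, so rows that repeat a pose let the fingers close. It gives the time, the measured TCP pose, the force and the opening at its end, in the units of the state.
- read_state(): the state, without advancing time (a new reading comes with each control period).
- camera(name): name is "scene" or "top" or "wrist"; returns the picture (420x560x3 uint8, red, green, blue); there is no depth.
- camera_params(name): a dict with "intrinsics" (3x3 intrinsics, pixels), "xyz" and "orientation" of the camera in the world; the wrist camera has in their place "mount" (4x4, takes a point from camera to tool coordinates, whose origin is the TCP and whose axes are the tool frame's). Camera axes: x right, y down, z forward; pixel columns grow to the right and rows downward; lengths in m; the calibration is good to about 2 mm. A picture is of the moment at which its call begins: read the wrist's pose just before it. camera_params takes no time and is no camera call.
- close_job(): hands the job in, once; it reports no verdict.
The state is a dict: "time": time; "joint_positions": joint angles; "joint_vel": joint speeds; "joint_torque": joint torques, N m; "ee_pos": TCP position; "eef_rot": TCP orientation; "ft_force": force on the tool from outside, world axes, zero at the start; "torque": the same for the moment, N m; "width": finger opening in m.
Only numpy, scipy, OpenCV 4.12 (cv2) and the standard library are available. Lean on these libraries where they do the work, as an engineer would, in place of code of your own. Each camera call takes 0.05 s, during which the arm holds its last target.

## Working session

There is one attempt and no reset: what is moved stays moved. The work goes in short steps, Python scripts to look and compute and a tool call to move; the robot and the scene stay as the last step left them, time stands still between calls to the robot, and variables do not carry over. Pictures are saved under pics/ and viewed, and the job is handed in when it is done.

Besides the shell and the picture viewer there is one more tool, called as name(argument=value, ...), one argument or row to a line, values as JSON. arm_command: Moves the arm, as the interface text tells. Its arguments: {"type":"object","properties":{"targets":{"type":"array"},"newtons":{"type":"number"}},"required":["targets"]}

```bash
ls; mkdir -p pics; python3 - <<'E'
from bench import *
import cv2
s=read_state();print(s)
for n in ["scene","top","wrist"]:
    p=camera_params(n);print(n,p)
for n in ["scene","top"]:
    cv2.imwrite(f"pics/{n}0.png",camera(n)[:,:,::-1])
E
```

```text
pics
{'time': 0.0, 'joint_positions': array([-1.33558073,  0.33290916, -0.06472515,  1.46092815,  0.02158689,
        1.34989309, -0.08853872]), 'joint_vel': array([ 0.00093946,  0.00045972, -0.00021121,  0.00178475, -0.00127008,
        0.00132444, -0.00021753]), 'joint_torque': array([ 8.91465552e-04, -6.23271704e+01,  2.52681307e-02, -3.89897454e+01,
       -6.11996418e-02,  3.98847763e-02,  1.47213082e-04]), 'ee_pos': array([0.15924449, 0.60397723, 0.221737  ]), 'eef_rot': array([-0.43190025,  0.56052048,  0.43125296,  0.55973195]), 'ft_force': array([-0.01089069, -0.75236126, -0.48555925]), 'torque': array([0.06493363, 0.03382227, 0.00391057]), 'width': 0.0870476810518538}
scene {'intrinsics': array([[457.53787784,   0.        , 276.98193952],
       [  0.        , 457.53787784, 218.9618828 ],
       [  0.        ,   0.        ,   1.        ]]), 'xyz': array([1.09302879, 0.62026383, 0.86598859]), 'orientation': array([ 0.32536349,  0.85795147, -0.37329475, -0.1367805 ])}
top {'intrinsics': array([[516.48578086,   0.        , 282.9688428 ],
       [  0.        , 516.48578086, 218.14608963],
       [  0.        ,   0.        ,   1.        ]]), 'xyz': array([0.28062297, 0.00449447, 1.56040655]), 'orientation': array([ 0.70699305, -0.70082498,  0.06914539, -0.06499296])}
wrist {'intrinsics': array([[294.42964546,   0.        , 277.69507706],
       [  0.        , 294.42964546, 208.4511683 ],
       [  0.        ,   0.        ,   1.        ]]), 'mount': array([[-4.33502822e-04, -2.47151696e-01,  9.68976703e-01,
        -1.61232514e-01],
       [-2.21185742e-04, -9.68976747e-01, -2.47151806e-01,
         6.77533925e-02],
       [ 9.99999882e-01, -3.21464836e-04,  3.65387723e-04,
         1.19758654e-04],
       [ 0.00000000e+00,  0.00000000e+00,  0.00000000e+00,
         1.00000000e+00]])}
```

View pics/scene0.png

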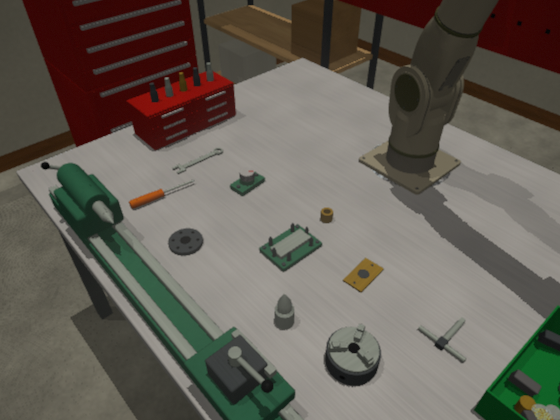

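View pics/top0.png

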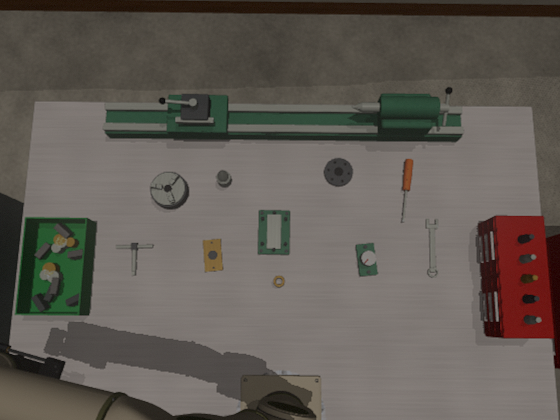

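```bash
cat > h.py <<'E'
import numpy as np,cv2
from scipy.spatial.transform import Rotation as R
from bench import *
def pose(n):
    p=camera_params(n)
    if n!='wrist': return p['intrinsics'],R.from_quat(p['orientation']).as_matrix(),p['xyz']
    s=read_state();m=p['mount'];Rt=R.from_quat(s['eef_rot']).as_matrix()
    return p['intrinsics'],Rt@m[:3,:3],Rt@m[:3,3]+s['ee_pos']
def bp(P,uv,z):
    K,Rm,t=P;d=Rm@np.linalg.inv(K)@np.array([uv[0],uv[1],1.]);return t+d*(z-t[2])/d[2]
def pj(P,X):
    K,Rm,t=P;c=(np.atleast_2d(X)-t)@Rm;c=c@K.T;return c[:,:2]/c[:,2:]
E
python3 - <<'E'
from h import *
P=pose('top')
for n,uv,z in [('seat',(274,232),.02),('sheet',(213,255.5),.006),('housing',(367,260),.016),('cap',(369,258),.05)]:
    print(n,bp(P,uv,z))
im=cv2.imread('pics/top0.png')
cs=[cv2.resize(im[c[1]-40:c[1]+40,c[0]-30:c[0]+30],None,fx=4,fy=4,interpolation=cv2.INTER_CUBIC) for c in[(213,255),(274,232),(367,260)]]
cv2.imwrite('pics/crop0.png',np.hstack(cs))
E
```

```text
seat [0.53401614 0.02337221 0.02      ]
sheet [0.46272509 0.20691869 0.006     ]
housing [ 0.45210893 -0.25666155  0.016     ]
cap [ 0.45427855 -0.25692736  0.05      ]
```

View pics/crop0.png

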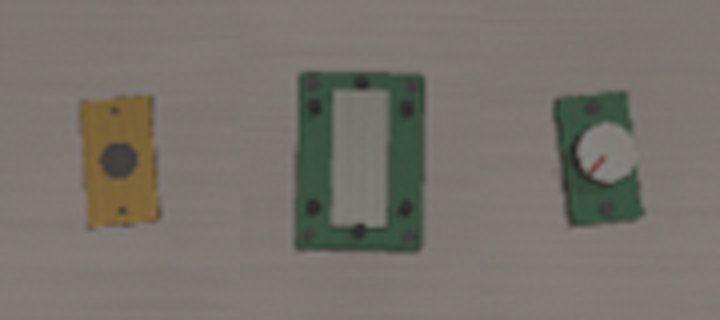

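```bash
cat > seg.py <<'E'
from h import *
def rect(im,P,box,col,z):
    x0,y0,x1,y1=box;hsv=cv2.cvtColor(im,cv2.COLOR_BGR2HSV);m=np.zeros(im.shape[:2],np.uint8)
    lo,hi={'g':((60,70,20),(95,255,255)),'b':((10,110,40),(35,255,255))}[col]
    m[y0:y1,x0:x1]=cv2.inRange(hsv,lo,hi)[y0:y1,x0:x1]
    cs,_=cv2.findContours(m,cv2.RETR_EXTERNAL,cv2.CHAIN_APPROX_NONE)
    pts=np.vstack([c for c in cs if cv2.contourArea(c)>15])[:,0].astype(float)
    W=np.array([bp(P,p,z)[:2] for p in pts])
    (c,s,a)=cv2.minAreaRect((W*1000).astype(np.float32))
    bx=cv2.boxPoints((c,s,a));e1=bx[1]-bx[0];e2=bx[2]-bx[1];e=e1 if np.hypot(*e1)>np.hypot(*e2) else e2
    yaw=np.degrees(np.arctan2(e[1],e[0]));yaw=(yaw+90)%180-90
    return np.round(c,1),np.round(s,1),round(yaw,2)
E
python3 - <<'E'
from seg import *
for n,bs in [('top',[(190,225,235,285,'b',.006),(250,200,298,262,'g',.014),(350,238,385,282,'g',.016)]),('scene',[(340,255,390,295,'b',.006),(255,220,325,270,'g',.014),(225,165,270,197,'g',.016)])]:
    im=cv2.imread(f'pics/{n}0.png');P=pose(n)
    for b in bs: print(n,rect(im,P,b[:4],b[4],b[5]))
E
```

```text
top (array([464.9, 208.8]), array([93.3, 51.5]), np.float32(6.48))
top (array([535.5,  25.1]), array([129.1,  88.6]), np.float32(0.54))
top (array([ 455.1, -254. ]), array([92.6, 51. ]), np.float32(6.32))
scene (array([466. , 213.8]), array([96.8, 52.3]), np.float32(6.98))
scene (array([537.9,  30.7]), array([ 94.2, 133. ]), np.float32(-0.32))
scene (array([ 457.8, -248.5]), array([94. , 52.1]), np.float32(6.19))
```

```bash
cat > plan.py <<'E'
from h import *
def plan(x,y,z,yaw,flip=None):
    """yaw (deg): tool z at yaw+90 direction or opposite; print shift(mm)/rotvec in tool axes"""
    s=read_state();Rt=R.from_quat(s['eef_rot'])
    best=None
    for sg in ([1,-1] if flip is None else [flip]):
        a=np.radians(yaw);tz=sg*np.array([-np.sin(a),np.cos(a),0]);tx=np.array([0,0,-1.]);ty=np.cross(tz,tx)
        Rd=R.from_matrix(np.c_[tx,ty,tz]);rv=(Rt.inv()*Rd).as_rotvec()
        if best is None or np.linalg.norm(rv)<np.linalg.norm(best[0]): best=(rv,sg)
    d=Rt.inv().apply(np.array([x,y,z])-s['ee_pos'])*1000
    print('t',s['time'],'pos',s['ee_pos'].round(4),'w',round(s['width'],4),'F',s['ft_force'].round(1),'j',s['joint_positions'].round(2))
    print('shift',d.round(1),'rot',best[0].round(4),'deg',np.degrees(np.linalg.norm(best[0])).round(1),'flip',best[1])
    a=Rt.as_matrix();print('axes x',a[:,0].round(3),'y',a[:,1].round(3),'z',a[:,2].round(3))
E
python3 -c "
from plan import *
plan(.40,.209,.2,6.5)"
```

```text
t 0.1 pos [0.1593 0.604  0.2219] w 0.0871 F [-0.4  0.6  0.5] j [-1.34  0.33 -0.06  1.46  0.02  1.35 -0.09]
shift [  22.3 -333.5 -320.6] rot [-3.712e-01 -1.200e-03 -2.000e-04] deg 21.3 flip 1
axes x [-0.    -0.001 -1.   ] y [-0.967  0.255 -0.   ] z [ 0.255  0.967 -0.001]
```

arm_command(
  targets=[
    [0,72,-372,-310,-0.371,0,0],
    [0,72,-372,-310,-0.371,0,0],
    [0,72,-372,-310,-0.371,0,0],
    [0,72,-372,-310,-0.371,0,0],
    [0,72,-372,-310,-0.371,0,0],
    [0,72,-372,-310,-0.371,0,0],
    [0,72,-372,-310,-0.371,0,0],
    [0,72,-372,-310,-0.371,0,0],
    [0,72,-372,-310,-0.371,0,0],
    [0,72,-372,-310,-0.371,0,0],
  ],
)

```text
time: 1.1
ee_pos: [0.4411, 0.2068, 0.1501]
eef_rot: [0.527, -0.472, -0.527, -0.471]
ft_force: [0.6, 1.0, 0.0]
width: 0.0872
```

```bash
python3 -c "
from plan import *
plan(.465,.210,.05,6.5)"
```

```text
t 1.1 pos [0.4411 0.2068 0.1501] w 0.0872 F [0.6 1.  0. ] j [-0.76  0.08  0.24  1.92 -0.02  1.14  1.17]
shift [100.1 -24.1   0.5] rot [-0.0021 -0.0004 -0.    ] deg 0.1 flip 1
axes x [-0. -0. -1.] y [-0.994 -0.111  0.   ] z [-0.111  0.994 -0.   ]
```

```bash
python3 - <<'E'
from seg import *
P=pose('wrist');im=camera('wrist')[:,:,::-1].copy();cv2.imwrite('pics/w1.png',im)
print(rect(im,P,(150,50,420,400),'b',.006), pj(P,[[.465,.21,.006]]))
E
```

```text
(array([494.1, 282.7]), array([171.3, 196.7]), np.float32(-83.64)) [[277.82077919 220.84931973]]
```

View pics/w1.png

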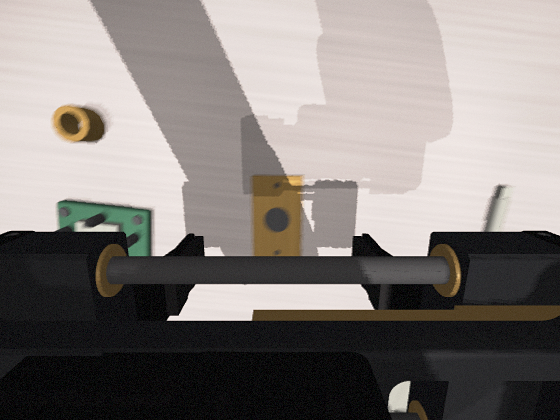

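```bash
python3 - <<'E'
from seg import *
P=pose('wrist');im=cv2.imread('pics/w1.png')
for u,v in [(277,219.5),(252.5,177),(302.5,177),(252.5,252),(302,252),(276.5,184),(276,252.5)]: print(bp(P,(u,v),.006).round(4))
cv2.imwrite('pics/w1c.png',cv2.resize(im[165:265,230:330],None,fx=6,fy=6,interpolation=cv2.INTER_CUBIC))
E
```

```text
[0.4663 0.2028 0.006 ]
[0.4232 0.1727 0.006 ]
[0.4177 0.2243 0.006 ]
[0.5065 0.1797 0.006 ]
[0.5007 0.2343 0.006 ]
[0.4279 0.1982 0.006 ]
[0.5044 0.2057 0.006 ]
```

View pics/w1c.png

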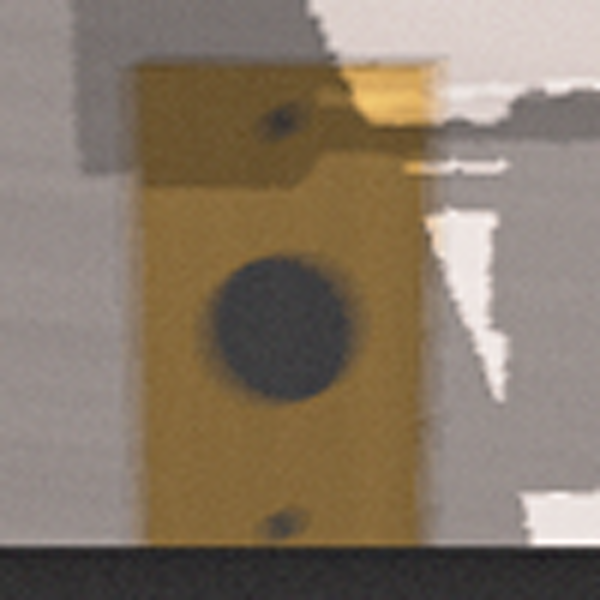

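```bash
python3 - <<'E'
from seg import *
s=read_state();print(s['ee_pos'],s['joint_vel'].round(3))
P=pose('wrist');im=camera('wrist')[:,:,::-1].copy();cv2.imwrite('pics/w2.png',im)
print(rect(im,P,(235,160,325,255),'b',.006))
m=cv2.inRange(im,(0,0,0),(75,75,75))[205:235,258:295];M=cv2.moments(m,True);c=(258+M['m10']/M['m00'],205+M['m01']/M['m00']);print(c,bp(P,c,.006))
cv2.imwrite('pics/w2c.png',cv2.resize(im[165:265,230:330],None,fx=6,fy=6,interpolation=cv2.INTER_CUBIC))
E
```

```text
[0.44395848 0.20118454 0.1493626 ] [-0.04  -0.014 -0.043  0.003  0.014  0.029 -0.161]
(array([459.8, 210.4]), array([91.2, 53.1]), np.float32(6.07))
(284.0556792873051, 216.42984409799556) [0.46207391 0.20997393 0.006     ]
```

View pics/w2c.png

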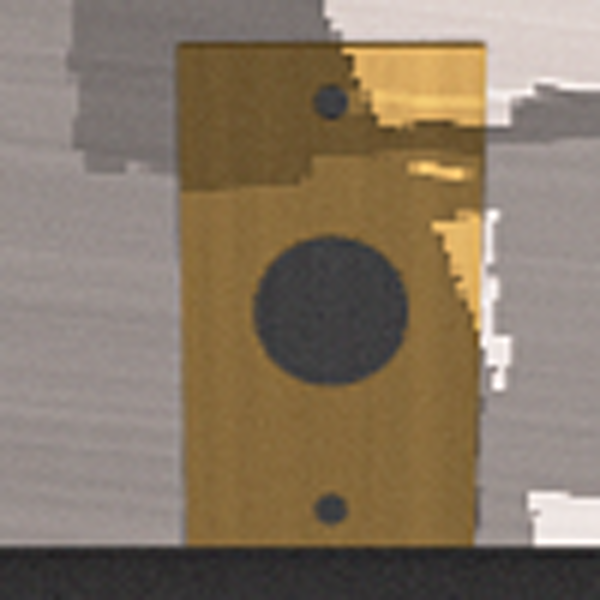

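arm_command(
  targets=[
    [0,50,-24,-1,0,0,0],
    [0,90,-24,-1,0,0,0],
    [0,110,-24,-1,0,0,0],
    [0,110,-24,-1,0,0,0],
    [0,110,-24,-1,0,0,0],
  ],
)

```text
time: 1.7
ee_pos: [0.4639, 0.212, 0.0411]
eef_rot: [-0.528, 0.471, 0.528, 0.471]
ft_force: [0.0, 0.1, 0.5]
width: 0.0871
```

```bash
python3 -c "
from plan import *
plan(.4635,.210,.003,6.3)"
```

```text
t 1.7 pos [0.4639 0.212  0.0411] w 0.0871 F [0.  0.1 0.5] j [-0.73  0.27  0.24  1.97 -0.08  0.91  1.23]
shift [38.1  0.6 -1.9] rot [ 0.0037  0.0001 -0.0002] deg 0.2 flip 1
axes x [-0.  0. -1.] y [-0.994 -0.113  0.   ] z [-0.113  0.994  0.   ]
```

arm_command(
  targets=[
    [0,20,0,-1,0,0,0],
    [0,33,0,-1,0,0,0],
    [0,38,0,-1,0,0,0],
    [0,38,0,-1,0,0,0],
  ],
)

```text
time: 2.1
ee_pos: [0.464, 0.2106, 0.0026]
eef_rot: [-0.527, 0.471, 0.528, 0.471]
ft_force: [-0.6, -0.8, -0.2]
width: 0.0869
```

```bash
python3 -c "
from plan import *
plan(.4635,.210,.002,6.3)
P=pose('wrist');cv2.imwrite('pics/w3.png',camera('wrist')[:,:,::-1])"
```

```text
t 2.1 pos [0.464  0.2106 0.0026] w 0.0869 F [-0.6 -0.8 -0.2] j [-0.72  0.33  0.23  1.99 -0.1   0.83  1.25]
shift [ 0.6  0.5 -0.6] rot [ 0.0034  0.     -0.0003] deg 0.2 flip 1
axes x [-0. -0. -1.] y [-0.994 -0.113  0.   ] z [-0.113  0.994  0.   ]
```

View pics/w3.png

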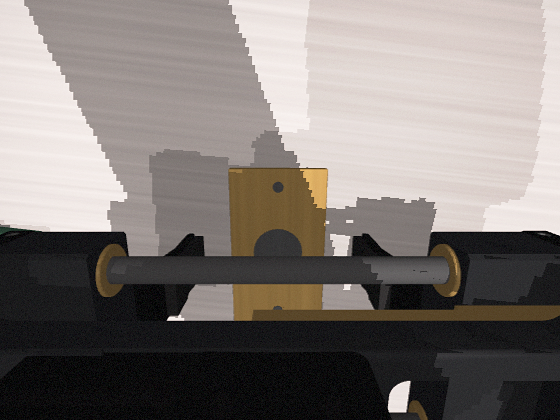

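arm_command(
  targets=[
    [0,1,0,-1,0,0,0],
    [255,1,0,-1,0,0,0],
    [255,1,0,-1,0,0,0],
    [255,1,0,-1,0,0,0],
    [255,1,0,-1,0,0,0],
    [255,1,0,-1,0,0,0],
    [255,1,0,-1,0,0,0],
  ],
  newtons=30,
)

```text
time: 2.85
ee_pos: [0.4642, 0.2096, 0.0016]
eef_rot: [-0.527, 0.471, 0.528, 0.471]
ft_force: [-0.1, 0.1, -0.1]
width: 0.0531
```

arm_command(
  targets=[
    [255,-20,0,0,0,0,0],
    [255,-60,0,0,0,0,0],
    [255,-100,0,0,0,0,0],
    [255,-110,0,0,0,0,0],
    [255,-110,0,0,0,0,0],
  ],
)

```text
time: 3.35
ee_pos: [0.465, 0.21, 0.1128]
eef_rot: [0.528, -0.47, -0.527, -0.472]
ft_force: [0.3, 1.0, -2.9]
width: 0.0533
```

```bash
python3 - <<'E'
from plan import *
P=pose('wrist');im=camera('wrist')[:,:,::-1].copy();cv2.imwrite('pics/w4.png',im)
plan(.50,.025,.12,0.2)
E
```

```text
t 3.4 pos [0.464  0.2095 0.1111] w 0.0533 F [-1.2  0.1 -2.3] j [-0.75  0.17  0.25  1.91 -0.05  1.06  1.21]
shift [  -8.9  -14.9 -187.4] rot [0.1098 0.0003 0.    ] deg 6.3 flip 1
axes x [-0.  0. -1.] y [-0.994 -0.113 -0.   ] z [-0.113  0.994  0.   ]
```

View pics/w4.png

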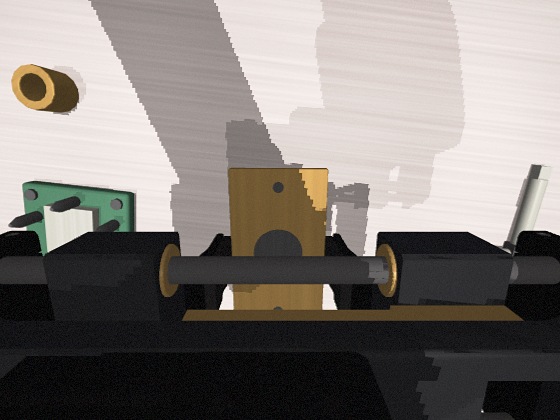

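```bash
python3 - <<'E'
from h import *
p=camera_params('wrist');m=p['mount'];K=p['intrinsics']
def bpt(u,v,tx):
    d=m[:3,:3]@np.linalg.inv(K)@np.array([u,v,1.]);t=m[:3,3];return t+d*(tx-t[0])/d[0]
for uv in [(228,168),(328,168),(278,187),(278,252)]: print(uv,(bpt(*uv,-.0044)*1000).round(1))
a=0.;Rt=np.c_[[0,0,-1.],[-1,0,0],[0,1,0]]
S=np.array([[.535+x,.027+y,z] for x,y,z in [(-.038,-.035,.043),(-.038,.035,.043),(.038,-.035,.043),(.038,.035,.043),(-.056,0,.043),(.056,0,.043),(-.068,-.048,.014),(.068,.048,.014)]])
for T in [(.59,.10,.15),(.62,.09,.15),(.64,.027,.15),(.62,.1,.12)]:
    Pw=(K,Rt@m[:3,:3],Rt@m[:3,3]+np.array(T));print(T,pj(Pw,S).round(0).tolist())
E
```

```text
(228, 168) [ -4.4  49.8 -26.1]
(328, 168) [-4.4 49.8 27.1]
(278, 187) [-4.4 39.6  0.5]
(278, 252) [-4.4  2.   0.5]
(0.59, 0.1, 0.15) [[152.0, 103.0], [233.0, 103.0], [161.0, 190.0], [236.0, 190.0], [191.0, 80.0], [200.0, 209.0], [147.0, 72.0], [253.0, 213.0]]
(0.62, 0.09, 0.15) [[160.0, 65.0], [244.0, 65.0], [168.0, 157.0], [246.0, 157.0], [200.0, 41.0], [208.0, 177.0], [155.0, 36.0], [263.0, 185.0]]
(0.64, 0.027, 0.15) [[234.0, 38.0], [320.0, 38.0], [238.0, 134.0], [317.0, 134.0], [277.0, 14.0], [277.0, 155.0], [223.0, 11.0], [325.0, 165.0]]
(0.62, 0.1, 0.12) [[131.0, 56.0], [226.0, 56.0], [142.0, 160.0], [230.0, 160.0], [176.0, 29.0], [188.0, 182.0], [127.0, 24.0], [250.0, 190.0]]
```

arm_command(
  targets=[
    [255,-49,-144,-200,0.11,0,0],
    [255,-49,-144,-200,0.11,0,0],
    [255,-49,-144,-200,0.11,0,0],
    [255,-49,-144,-200,0.11,0,0],
    [255,-49,-144,-200,0.11,0,0],
    [255,-49,-144,-200,0.11,0,0],
    [255,-49,-144,-200,0.11,0,0],
    [255,-49,-144,-200,0.11,0,0],
    [255,-49,-144,-200,0.11,0,0],
  ],
)

```text
time: 4.3
ee_pos: [0.6289, 0.0286, 0.1594]
eef_rot: [-0.501, 0.499, 0.502, 0.498]
ft_force: [0.5, 0.5, -1.9]
width: 0.054
```

```bash
python3 - <<'E'
from plan import *
P=pose('wrist');im=camera('wrist')[:,:,::-1].copy();cv2.imwrite('pics/w5.png',im)
s=read_state();print(s['joint_vel'].round(3));np.savez('p5.npz',K=P[0],R=P[1],t=P[2])
plan(.537,.027,.10,0.2)
E
```

```text
[ 0.003 -0.005  0.006 -0.007  0.001 -0.     0.002]
t 4.35 pos [0.629  0.0285 0.1597] w 0.0535 F [ 0.1  0.6 -2.2] j [-0.43  0.4   0.41  1.55 -0.16  1.23  1.58]
shift [59.9 92.  -1.1] rot [ 0.0017  0.0005 -0.0014] deg 0.1 flip 1
axes x [-0.001  0.001 -1.   ] y [-1.    -0.005  0.001] z [-0.005  1.     0.001]
```

View pics/w5.png

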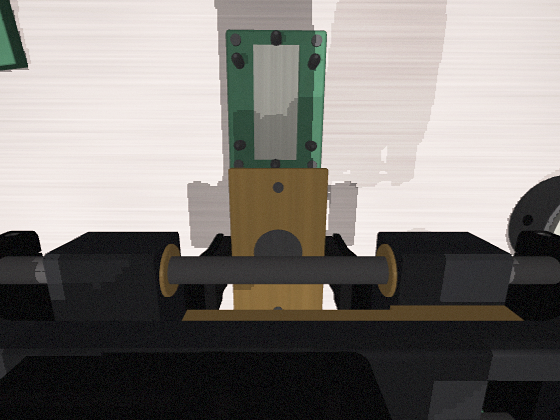

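```bash
python3 - <<'E'
import cv2
im=cv2.imread('pics/w5.png');cv2.imwrite('pics/w5c.png',cv2.resize(im[20:170,215:340],None,fx=4,fy=4,interpolation=cv2.INTER_CUBIC))
E
```

```text
(no output)
```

View pics/w5c.png

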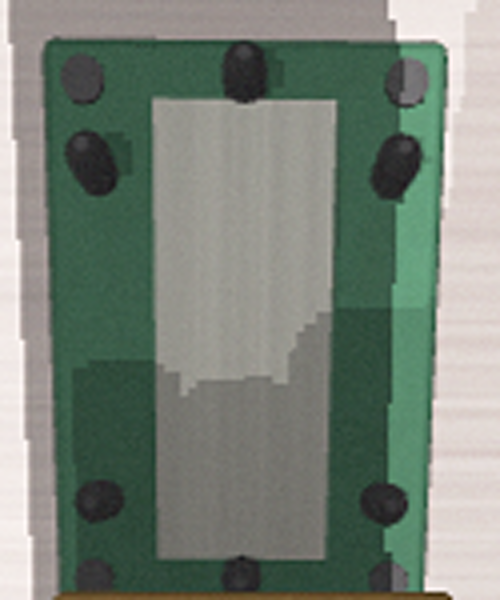

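```bash
python3 - <<'E'
from h import *
from scipy.optimize import least_squares
f=np.load('p5.npz');P=(f['K'],f['R'],f['t'])
px=np.array([(153,99),(336,99),(157,559),(326,559),(45,40),(447,42)])/4.+[215,20]-.375
M=np.array([[-.052,-.021,.024],[-.052,.021,.024],[.052,-.021,.024],[.052,.021,.024],[-.068,-.048,.014],[-.068,.048,.014]])
for p,m in zip(px,M): print(bp(P,p,m[2]).round(4))
def r(v,k=slice(None)):
    c,s=np.cos(v[2]),np.sin(v[2]);X=M.copy();X[:,0]=v[0]+c*M[:,0]-s*M[:,1];X[:,1]=v[1]+s*M[:,0]+c*M[:,1]
    return ((pj(P,X)-px)[k]).ravel()
for k in [slice(None),slice(0,4)]:
    q=least_squares(r,[.535,.027,0],args=(k,));print(q.x[:2].round(4),np.degrees(q.x[2]),q.fun.round(1))
E
```

```text
[0.4825 0.0057 0.024 ]
[0.4823 0.0474 0.024 ]
[0.5862 0.0051 0.024 ]
[0.586  0.0472 0.024 ]
[ 0.4676 -0.02    0.014 ]
[0.4675 0.0736 0.014 ]
[0.5348 0.0264] -0.1486677199660952 [-0.1  0.2  0.2  0.6  0.2  0.5  0.1  0.8 -1.5 -1.1  1.1 -0.7]
[0.5343 0.0263] -0.1357942591400425 [-0.2 -0.3  0.1  0.1  0.2  0.   0.   0.3]
```

arm_command(
  targets=[
    [255,20,40,-2,0.005,0,0],
    [255,50,80,-2,0.005,0,0],
    [255,80,93,-2,0.005,0,0],
    [255,98,93,-2,0.005,0,0],
    [255,98,93,-2,0.005,0,0],
    [255,98,93,-2,0.005,0,0],
    [255,98,93,-2,0.005,0,0],
  ],
)

```text
time: 5.05
ee_pos: [0.538, 0.0251, 0.0638]
eef_rot: [-0.5, 0.5, 0.499, 0.501]
ft_force: [0.5, -0.0, -2.1]
width: 0.0533
```

```bash
python3 - <<'E'
from plan import *
im=camera('wrist')[:,:,::-1].copy();cv2.imwrite('pics/w6.png',im)
plan(.536,.0258,.027,-.1)
E
```

```text
t 5.1 pos [0.538  0.025  0.0638] w 0.053 F [ 0.2  0.1 -1.8] j [-0.47  0.3   0.39  1.89 -0.14  0.98  1.55]
shift [36.8  2.1  0.8] rot [0.0001 0.0005 0.0022] deg 0.1 flip 1
axes x [ 0.002  0.    -1.   ] y [-1.     0.002 -0.002] z [0.002 1.    0.   ]
```

View pics/w6.png

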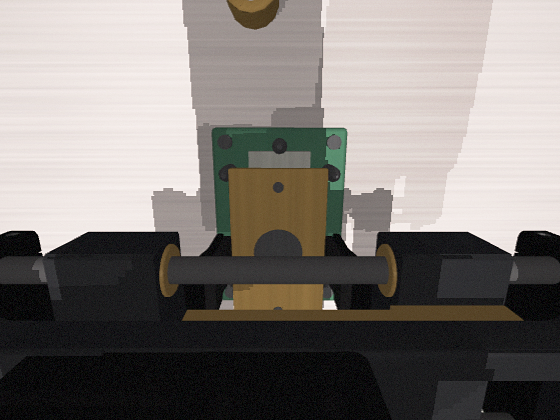

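arm_command(
  targets=[
    [255,10,2,1,0,0,0.002],
    [255,20,2,1,0,0,0.002],
    [255,28,2,1,0,0,0.002],
    [255,33,2,1,0,0,0.002],
    [255,36,2,1,0,0,0.002],
    [255,36,2,1,0,0,0.002],
  ],
)

```text
time: 5.7
ee_pos: [0.5348, 0.0257, 0.0262]
eef_rot: [-0.499, 0.501, 0.5, 0.5]
ft_force: [-0.1, 0.3, -2.4]
width: 0.0534
```

```bash
python3 - <<'E'
from plan import *
im=camera('wrist')[:,:,::-1].copy();cv2.imwrite('pics/w7.png',im)
plan(.536,.0258,.0257,-.1)
E
```

```text
t 5.75 pos [0.5349 0.0257 0.0265] w 0.0534 F [-0.1 -0.4 -1.7] j [-0.46  0.35  0.38  1.92 -0.16  0.9   1.57]
shift [ 0.8 -1.1  0.1] rot [-0.0002  0.     -0.0021] deg 0.1 flip 1
axes x [-0.002  0.    -1.   ] y [-1.     0.002  0.002] z [0.002 1.    0.   ]
```

View pics/w7.png

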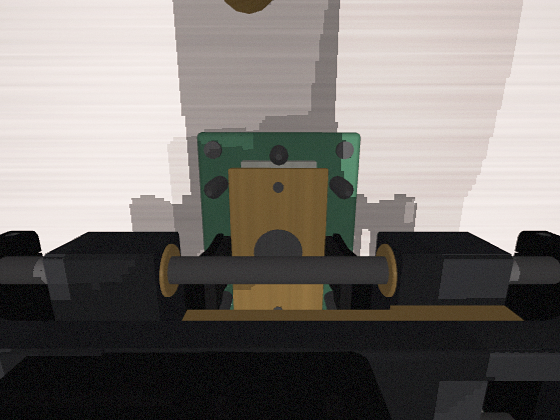

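arm_command(
  targets=[
    [255,1,-1,0,0,0,-0.002],
    [255,1,-1,0,0,0,-0.002],
    [0,1,-1,0,0,0,-0.002],
    [0,1,-1,0,0,0,-0.002],
    [0,1,-1,0,0,0,-0.002],
    [0,1,-1,0,0,0,-0.002],
    [0,1,-1,0,0,0,-0.002],
  ],
)

```text
time: 6.45
ee_pos: [0.5359, 0.0258, 0.0256]
eef_rot: [-0.5, 0.5, 0.5, 0.501]
ft_force: [-0.0, -0.6, 0.3]
width: 0.0833
```

```bash
python3 - <<'E'
from plan import *
plan(.536,.0258,.0257,-.1)
E
```

```text
t 6.45 pos [0.5359 0.0258 0.0256] w 0.0833 F [-0.  -0.6  0.3] j [-0.46  0.36  0.38  1.92 -0.17  0.9   1.57]
shift [-0.1 -0.1 -0. ] rot [-0.0001  0.0002  0.0002] deg 0.0 flip 1
axes x [ 0.  0. -1.] y [-1.     0.002 -0.   ] z [0.002 1.    0.   ]
```

Lift and look at the sheet.

arm_command(
  targets=[
    [0,-30,0,0,0,0,0],
    [0,-70,0,0,0,0,0],
    [0,-120,-40,0,0,0,0],
    [0,-140,-80,0,0,0,0],
    [0,-140,-80,0,0,0,0],
    [0,-140,-80,0,0,0,0],
    [0,-140,-80,0,0,0,0],
  ],
)

```text
time: 7.15
ee_pos: [0.6146, 0.0254, 0.1642]
eef_rot: [-0.499, 0.501, 0.5, 0.5]
ft_force: [-0.3, -0.0, 0.1]
width: 0.0868
```

```bash
python3 - <<'E'
from plan import *
P=pose('wrist');im=camera('wrist')[:,:,::-1].copy();cv2.imwrite('pics/w8.png',im);np.savez('p8.npz',K=P[0],R=P[1],t=P[2])
cv2.imwrite('pics/w8c.png',cv2.resize(im[40:240,200:360],None,fx=3,fy=3,interpolation=cv2.INTER_CUBIC))
plan(.455,-.25,.15,6.3)
E
```

```text
t 7.2 pos [0.6143 0.0255 0.1641] w 0.087 F [-0.9 -0.1  0.2] j [-0.45  0.36  0.42  1.59 -0.15  1.23  1.57]
shift [  14.6  158.7 -275.8] rot [-0.1119  0.     -0.0027] deg 6.4 flip 1
axes x [-0.003 -0.    -1.   ] y [-1.     0.002  0.003] z [ 0.002  1.    -0.   ]
```

View pics/w8c.png

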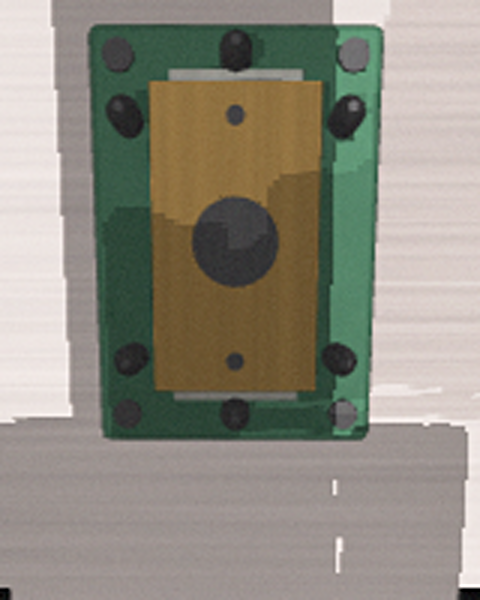

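```bash
python3 - <<'E'
from h import *
f=np.load('p8.npz');P=(f['K'],f['R'],f['t'])
g=lambda L,z:np.array([bp(P,np.array(q)/3+[200,40]-.33,z)for q in L])
a=g([(150,80),(323,80),(155,391),(316,391)],.030);b=g([(90,26),(384,28),(103,438),(368,438)],.014)
print(a.round(4),a.mean(0),b.round(4),b.mean(0))
E
```

```text
[[ 4.866e-01  2.000e-04  3.000e-02]
 [ 4.867e-01  5.340e-02  3.000e-02]
 [ 5.821e-01 -6.000e-04  3.000e-02]
 [ 5.822e-01  5.320e-02  3.000e-02]] [0.53439089 0.02656581 0.03      ] [[ 0.4674 -0.02    0.014 ]
 [ 0.4682  0.0741  0.014 ]
 [ 0.6007 -0.021   0.014 ]
 [ 0.6009  0.0736  0.014 ]] [0.534274   0.02668986 0.014     ]
```

arm_command(
  targets=[
    [0,-6,84,-277,-0.11,0,0],
    [0,-6,84,-277,-0.11,0,0],
    [0,-6,84,-277,-0.11,0,0],
    [0,-6,84,-277,-0.11,0,0],
    [0,-6,84,-277,-0.11,0,0],
    [0,-6,84,-277,-0.11,0,0],
    [0,-6,84,-277,-0.11,0,0],
    [0,-6,84,-277,-0.11,0,0],
    [0,-6,84,-277,-0.11,0,0],
    [0,-6,84,-277,-0.11,0,0],
  ],
)

```text
time: 8.2
ee_pos: [0.5317, -0.2494, 0.1711]
eef_rot: [-0.527, 0.471, 0.527, 0.472]
ft_force: [0.0, 0.1, 0.8]
width: 0.0868
```

```bash
python3 - <<'E'
from plan import *
P=pose('wrist');im=camera('wrist')[:,:,::-1].copy();cv2.imwrite('pics/w9.png',im);np.savez('p9.npz',K=P[0],R=P[1],t=P[2])
print(read_state()['joint_vel'].round(3))
plan(.455,-.25,.10,6.3)
E
```

```text
[ 0.002  0.001  0.006 -0.005  0.    -0.     0.004]
t 8.25 pos [ 0.5317 -0.2497  0.1712] w 0.0872 F [-0.6  0.4  0.4] j [-0.08  0.3   0.54  1.66 -0.17  1.22  2.17]
shift [71.2 76.3  8.1] rot [ 0.0006  0.0007 -0.0003] deg 0.1 flip 1
axes x [-0.     0.001 -1.   ] y [-0.994 -0.11   0.   ] z [-0.11   0.994  0.001]
```

View pics/w9.png

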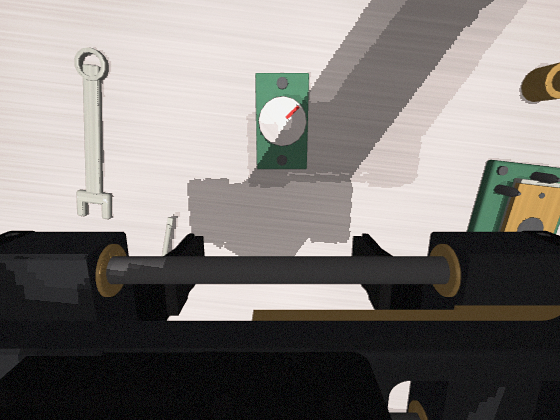

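```bash
python3 - <<'E'
import cv2
im=cv2.imread('pics/w9.png');cv2.imwrite('pics/w9c.png',cv2.resize(im[60:185,240:325],None,fx=5,fy=5,interpolation=cv2.INTER_CUBIC))
E
```

```text
(no output)
```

View pics/w9c.png

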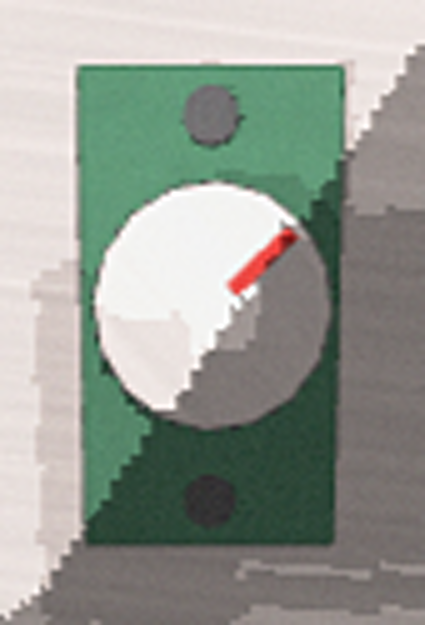

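```bash
python3 - <<'E'
from h import *
f=np.load('p9.npz');P=(f['K'],f['R'],f['t'])
g=lambda L,z:np.array([bp(P,np.array(q)/5+[240,60]-.4,z)for q in L])
a=g([(77,66),(345,66),(85,545),(334,545)],.016);print(a.round(4),a.mean(0).round(4))
e=(a[2]+a[3]-a[0]-a[1])/2;print(np.linalg.norm(e),np.degrees(np.arctan2(e[1],e[0])))
z=.0515;c=g([(212.5,305.5),(94,305.5),(331,305.5)],z);print(c.round(4),np.linalg.norm(c[1]-c[2]))
l=g([(232,290),(292,237)],z);d=l[1]-l[0];print('line',l,np.degrees(np.arctan2(d[1],d[0])))
E
```

```text
[[ 0.409  -0.2851  0.016 ]
 [ 0.4031 -0.2323  0.016 ]
 [ 0.5032 -0.2748  0.016 ]
 [ 0.4973 -0.2217  0.016 ]] [ 0.4532 -0.2535  0.016 ]
0.09482325278048596 6.332536716926984
[[ 0.4528 -0.2536  0.0515]
 [ 0.4552 -0.2752  0.0515]
 [ 0.4504 -0.2321  0.0515]] 0.043363719149394825
line [[ 0.44968782 -0.25037897  0.0515    ]
 [ 0.43937555 -0.24066094  0.0515    ]] 136.69928556901124
```

arm_command(
  targets=[
    [0,20,40,2,0,0,0],
    [0,50,78,4,0,0,0],
    [0,80,78,4,0,0,0],
    [0,101,78,4,0,0,0],
    [0,101,78,4,0,0,0],
    [0,101,78,4,0,0,0],
    [0,101,78,4,0,0,0],
  ],
)

```text
time: 8.95
ee_pos: [0.4544, -0.2558, 0.0718]
eef_rot: [0.527, -0.472, -0.526, -0.472]
ft_force: [-0.8, 0.3, 0.3]
width: 0.0871
```

```bash
python3 - <<'E'
from plan import *
im=camera('wrist')[:,:,::-1].copy();cv2.imwrite('pics/w10.png',im)
plan(.4533,-.254,.004,6.3)
E
```

```text
t 9.0 pos [ 0.4544 -0.2559  0.0718] w 0.0871 F [-0.4 -1.   0.8] j [-0.06  0.27  0.55  1.93 -0.17  0.98  2.25]
shift [67.8  1.   2. ] rot [-0.0013 -0.0008  0.0018] deg 0.1 flip 1
axes x [ 0.002 -0.001 -1.   ] y [-0.994 -0.108 -0.002] z [-0.108  0.994 -0.001]
```

View pics/w10.png

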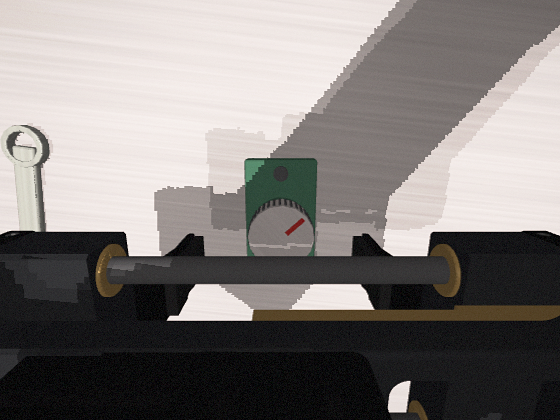

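Housing at columns 245–317, centred between the fingers; descend.

arm_command(
  targets=[
    [0,25,1,2,0,0,0.002],
    [0,45,1,2,0,0,0.002],
    [0,60,1,2,0,0,0.002],
    [0,67,1,2,0,0,0.002],
    [0,67,1,2,0,0,0.002],
    [0,67,1,2,0,0,0.002],
  ],
)

```text
time: 9.6
ee_pos: [0.4527, -0.2541, 0.0042]
eef_rot: [-0.526, 0.473, 0.526, 0.472]
ft_force: [0.3, -1.0, -0.8]
width: 0.0872
```

```bash
python3 - <<'E'
from plan import *
im=camera('wrist')[:,:,::-1].copy();cv2.imwrite('pics/w11.png',im)
plan(.4533,-.254,.004,6.3)
E
```

```text
t 9.65 pos [ 0.4528 -0.2541  0.0044] w 0.0871 F [0.2 0.  0. ] j [-0.02  0.37  0.51  1.98 -0.24  0.85  2.3 ]
shift [ 0.4 -0.5  0.1] rot [-0.0018 -0.0005 -0.0007] deg 0.1 flip 1
axes x [-0.001 -0.001 -1.   ] y [-0.994 -0.108  0.001] z [-0.108  0.994 -0.001]
```

View pics/w11.png

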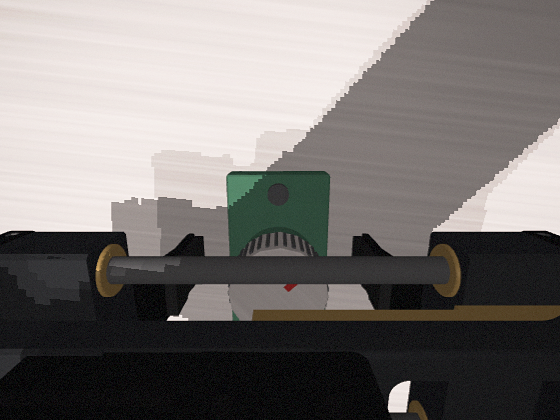

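arm_command(
  targets=[
    [255,0,0,0,0,0,0],
    [255,0,0,0,0,0,0],
    [255,0,0,0,0,0,0],
    [255,0,0,0,0,0,0],
    [255,0,0,0,0,0,0],
    [255,0,0,0,0,0,0],
  ],
  newtons=45,
)

```text
time: 10.25
ee_pos: [0.4522, -0.2538, 0.0036]
eef_rot: [-0.526, 0.473, 0.527, 0.472]
ft_force: [0.2, -1.2, 0.7]
width: 0.0536
```

arm_command(
  targets=[
    [255,-15,0,0,0,0,0],
    [255,-50,0,0,0,0,0],
    [255,-90,0,0,0,0,0],
    [255,-110,0,0,0,0,0],
    [255,-110,0,0,0,0,0],
    [255,-110,0,0,0,0,0],
  ],
)

```text
time: 10.85
ee_pos: [0.4518, -0.2533, 0.1129]
eef_rot: [-0.526, 0.473, 0.527, 0.472]
ft_force: [-0.9, 0.6, -8.3]
width: 0.0534
```

```bash
python3 - <<'E'
from plan import *
im=camera('wrist')[:,:,::-1].copy();cv2.imwrite('pics/w12.png',im)
plan(.536,.0258,.12,-.15)
E
```

```text
t 10.9 pos [ 0.4514 -0.2531  0.1122] w 0.0534 F [-0.1  0.4 -7.7] j [-0.08  0.21  0.56  1.9  -0.12  1.07  2.21]
shift [  -8.  -114.3  268.1] rot [ 0.111   0.001  -0.0042] deg 6.4 flip 1
axes x [-0.004  0.001 -1.   ] y [-0.994 -0.108  0.004] z [-0.108  0.994  0.001]
```

View pics/w12.png

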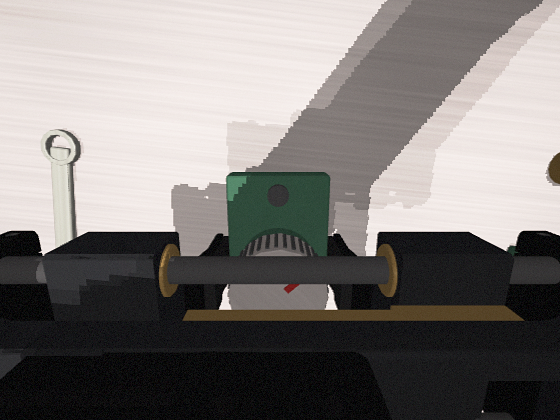

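```bash
python3 - <<'E'
from h import *
p=camera_params('wrist');m=p['mount'];K=p['intrinsics']
def bpt(u,v,tx):
    d=m[:3,:3]@np.linalg.inv(K)@np.array([u,v,1.]);t=m[:3,3];return t+d*(tx-t[0])/d[0]
for uv in [(227,172),(330,172),(278,195)]: print(uv,(bpt(*uv,-.0124)*1000).round(1))
im=cv2.imread('pics/w12.png');cv2.imwrite('pics/w12c.png',cv2.resize(im[160:250,215:345],None,fx=6,fy=6,interpolation=cv2.INTER_CUBIC))
E
```

```text
(227, 172) [-12.4  48.7 -25.3]
(330, 172) [-12.4  48.7  26.8]
(278, 195) [-12.4  36.8   0.5]
```

View pics/w12c.png

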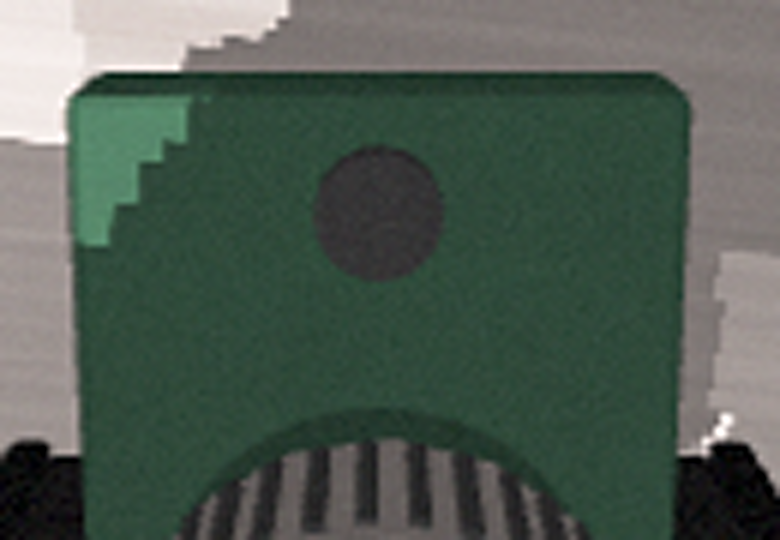

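arm_command(
  targets=[
    [255,0,-111,268,0.111,0,-0.004],
    [255,0,-111,268,0.111,0,-0.004],
    [255,0,-111,268,0.111,0,-0.004],
    [255,0,-111,268,0.111,0,-0.004],
    [255,0,-111,268,0.111,0,-0.004],
    [255,0,-111,268,0.111,0,-0.004],
    [255,0,-111,268,0.111,0,-0.004],
    [255,0,-111,268,0.111,0,-0.004],
    [255,0,-111,268,0.111,0,-0.004],
  ],
)

```text
time: 11.8
ee_pos: [0.5328, 0.0231, 0.112]
eef_rot: [-0.499, 0.502, 0.499, 0.501]
ft_force: [-1.1, -0.2, -7.4]
width: 0.0536
```

```bash
python3 - <<'E'
from plan import *
plan(.533,.026,.065,-.15)
E
```

```text
t 11.8 pos [0.5328 0.0231 0.112 ] w 0.0536 F [-1.1 -0.2 -7.4] j [-0.46  0.23  0.38  1.86 -0.09  1.08  1.52]
shift [47.  -0.3  2.9] rot [-0.0017 -0.0011 -0.0006] deg 0.1 flip 1
axes x [-0.001 -0.001 -1.   ] y [-1.     0.004  0.001] z [ 0.004  1.    -0.001]
```

arm_command(
  targets=[
    [255,15,0,2,0,0,0],
    [255,30,0,2,0,0,0],
    [255,44,0,2,0,0,0],
    [255,47,0,2,0,0,0],
    [255,47,0,2,0,0,0],
    [255,47,0,2,0,0,0],
  ],
)

```text
time: 12.4
ee_pos: [0.5343, 0.0263, 0.0668]
eef_rot: [-0.5, 0.5, 0.499, 0.502]
ft_force: [-0.2, 0.0, -7.0]
width: 0.0533
```

```bash
python3 - <<'E'
from plan import *
im=camera('wrist')[:,:,::-1].copy();cv2.imwrite('pics/w13.png',im)
plan(.533,.026,.0345,-.15)
E
```

```text
t 12.45 pos [0.5345 0.0265 0.067 ] w 0.0532 F [ 0.5 -0.7 -7. ] j [-0.46  0.29  0.37  1.89 -0.12  0.98  1.53]
shift [32.5  1.6 -0.5] rot [-0.0005  0.0003  0.0032] deg 0.2 flip 1
axes x [ 0.003  0.    -1.   ] y [-1.     0.003 -0.003] z [0.003 1.    0.   ]
```

View pics/w13.png

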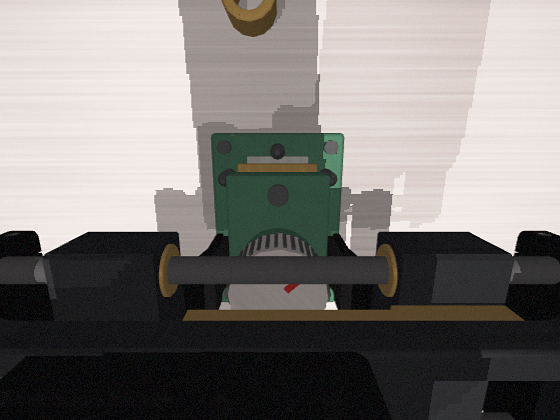

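arm_command(
  targets=[
    [255,10,1,0,0,0,0.003],
    [255,18,1,0,0,0,0.003],
    [255,25,1,0,0,0,0.003],
    [255,30,1,0,0,0,0.003],
    [255,32,1,0,0,0,0.003],
    [255,32,1,0,0,0,0.003],
  ],
)

```text
time: 13.05
ee_pos: [0.5329, 0.0266, 0.0341]
eef_rot: [-0.499, 0.501, 0.5, 0.5]
ft_force: [-0.3, 0.1, -6.8]
width: 0.0532
```

```bash
python3 - <<'E'
from plan import *
im=camera('wrist')[:,:,::-1].copy();cv2.imwrite('pics/w14.png',im)
plan(.533,.026,.034,-.15)
E
```

```text
t 13.1 pos [0.5331 0.0266 0.0343] w 0.0536 F [ 0.3  0.2 -7.4] j [-0.45  0.33  0.36  1.92 -0.15  0.92  1.55]
shift [ 0.3  0.1 -0.6] rot [-0.0003  0.     -0.0009] deg 0.1 flip 1
axes x [-0.001  0.    -1.   ] y [-1.     0.003  0.001] z [0.003 1.    0.   ]
```

View pics/w14.png

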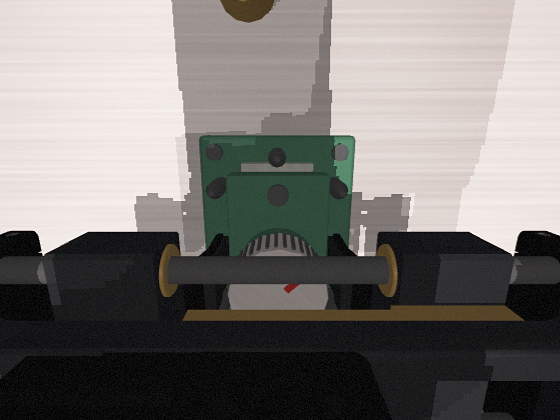

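arm_command(
  targets=[
    [255,1,0,0,0,0,0],
    [255,1,0,0,0,0,0],
    [255,1,0,0,0,0,0],
  ],
)

```text
time: 13.4
ee_pos: [0.5333, 0.0267, 0.0336]
eef_rot: [-0.499, 0.501, 0.499, 0.501]
ft_force: [0.4, 0.4, -4.7]
width: 0.0535
```

Touching; release.

arm_command(
  targets=[
    [0,0,0,0,0,0,0],
    [0,0,0,0,0,0,0],
    [0,0,0,0,0,0,0],
    [0,0,0,0,0,0,0],
    [0,0,0,0,0,0,0],
  ],
)

```text
time: 13.9
ee_pos: [0.5331, 0.0267, 0.0334]
eef_rot: [-0.499, 0.501, 0.5, 0.501]
ft_force: [0.5, -0.5, -0.3]
width: 0.0833
```

arm_command(
  targets=[
    [0,-30,0,0,0,0,0],
    [0,-60,0,0,0,0,0],
    [0,-100,-40,0,0,0,0],
    [0,-120,-80,0,0,0,0],
    [0,-120,-80,0,0,0,0],
    [0,-120,-80,0,0,0,0],
    [0,-120,-80,0,0,0,0],
  ],
)

```text
time: 14.6
ee_pos: [0.6119, 0.0263, 0.1521]
eef_rot: [-0.499, 0.502, 0.5, 0.5]
ft_force: [-0.1, 0.6, 0.4]
width: 0.0869
```

```bash
python3 - <<'E'
from plan import *
P=pose('wrist');im=camera('wrist')[:,:,::-1].copy();cv2.imwrite('pics/w15.png',im);np.savez('p15.npz',K=P[0],R=P[1],t=P[2])
cv2.imwrite('pics/w15c.png',cv2.resize(im[40:240,200:360],None,fx=3,fy=3,interpolation=cv2.INTER_CUBIC))
plan(.534,.026,.15,0)
E
```

```text
t 14.65 pos [0.6117 0.0263 0.1522] w 0.0871 F [-0.4  0.2  0.2] j [-0.43  0.36  0.39  1.6  -0.14  1.21  1.56]
shift [ 2.4 77.7 -0.6] rot [-0.0029 -0.     -0.0032] deg 0.3 flip 1
axes x [-0.003 -0.    -1.   ] y [-1.     0.003  0.003] z [ 0.003  1.    -0.   ]
```

View pics/w15c.png

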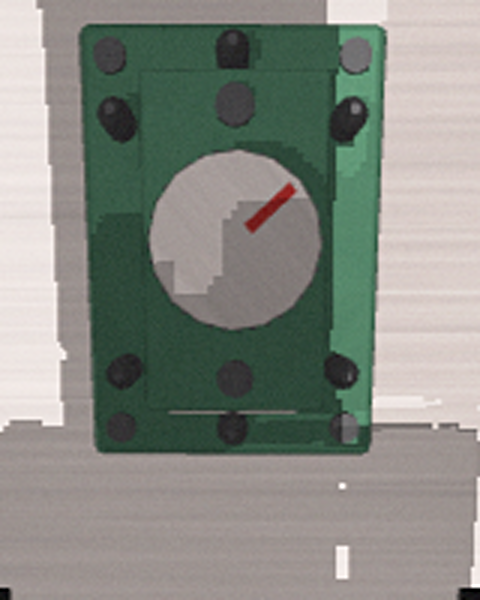

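```bash
python3 - <<'E'
from h import *
f=np.load('p15.npz');P=(f['K'],f['R'],f['t'])
g=lambda L,z:np.array([bp(P,np.array(q)/3+[200,40]-.33,z)for q in L])
a=g([(139,70),(338,70),(148,410),(330,410)],.046);b=g([(80,26),(386,26),(97,453),(370,453)],.014)
print(a.round(4),a.mean(0),b.mean(0))
c=g([(235.5,240),(149,240),(322,240),(235.5,150),(235.5,330)],.0815);print(c.round(4))
l=g([(248,230),(294,186)],.0815);d=l[1]-l[0];print(np.degrees(np.arctan2(d[1],d[0])), np.degrees(np.arctan2(*(l.mean(0)-c[0])[[1,0]])))
E
```

```text
[[4.870e-01 6.000e-04 4.600e-02]
 [4.871e-01 5.590e-02 4.600e-02]
 [5.818e-01 5.000e-04 4.600e-02]
 [5.819e-01 5.590e-02 4.600e-02]] [0.53445104 0.02822563 0.046     ] [0.5344518  0.02661435 0.014     ]
[[0.534  0.0272 0.0815]
 [0.5339 0.0054 0.0815]
 [0.534  0.049  0.0815]
 [0.5127 0.0273 0.0815]
 [0.5562 0.0271 0.0815]]
132.35557242791856 130.64527831132182
```

arm_command(
  targets=[
    [0,0,40,0,-0.14,0,-0.003],
    [0,0,78,0,-0.28,0,-0.003],
    [0,20,78,0,-0.42,0,-0.003],
    [0,40,78,0,-0.56,0,-0.003],
    [0,50,78,0,-0.7,0,-0.003],
    [0,50,78,0,-0.77,0,-0.003],
    [0,50,78,0,-0.77,0,-0.003],
    [0,50,78,0,-0.77,0,-0.003],
    [0,50,78,0,-0.77,0,-0.003],
  ],
)

```text
time: 15.55
ee_pos: [0.5349, 0.0267, 0.1035]
eef_rot: [0.651, -0.276, -0.65, -0.278]
ft_force: [-0.6, -0.3, 0.4]
width: 0.0872
```

```bash
python3 - <<'E'
from plan import *
P=pose('wrist');im=camera('wrist')[:,:,::-1].copy();cv2.imwrite('pics/w16.png',im);
plan(.534,.0268,.063,45)
E
```

```text
t 15.6 pos [0.535  0.0267 0.1035] w 0.0871 F [-0.2 -0.1  0.5] j [-0.39  0.24  0.29  1.86 -0.08  1.06  2.27]
shift [40.5  0.7  0.8] rot [-0.0196 -0.0005  0.0024] deg 1.1 flip 1
axes x [ 0.002  0.001 -1.   ] y [-0.721 -0.693 -0.002] z [-0.693  0.721 -0.   ]
```

View pics/w16.png

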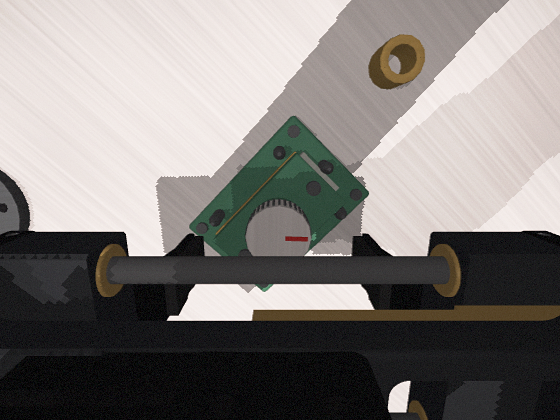

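arm_command(
  targets=[
    [0,15,0.7,0.6,0,0,0.002],
    [0,30,0.7,0.6,0,0,0.002],
    [0,40,0.7,0.6,0,0,0.002],
    [0,40,0.7,0.6,0,0,0.002],
    [0,40,0.7,0.6,0,0,0.002],
    [0,40,0.7,0.6,0,0,0.002],
  ],
)

```text
time: 16.2
ee_pos: [0.5346, 0.0266, 0.0638]
eef_rot: [0.651, -0.276, -0.65, -0.277]
ft_force: [-0.6, -0.2, -0.3]
width: 0.087
```

```bash
python3 - <<'E'
from plan import *
P=pose('wrist');im=camera('wrist')[:,:,::-1].copy();cv2.imwrite('pics/w17.png',im);
plan(.534,.0268,.063,45)
E
```

```text
t 16.25 pos [0.5347 0.0266 0.0639] w 0.0869 F [ 0.4  0.1 -0.2] j [-0.38  0.29  0.28  1.89 -0.1   0.98  2.28]
shift [0.9 0.4 0.6] rot [-0.0184 -0.001   0.001 ] deg 1.1 flip 1
axes x [ 0.001 -0.    -1.   ] y [-0.72  -0.694 -0.001] z [-0.694  0.72  -0.001]
```

View pics/w17.png

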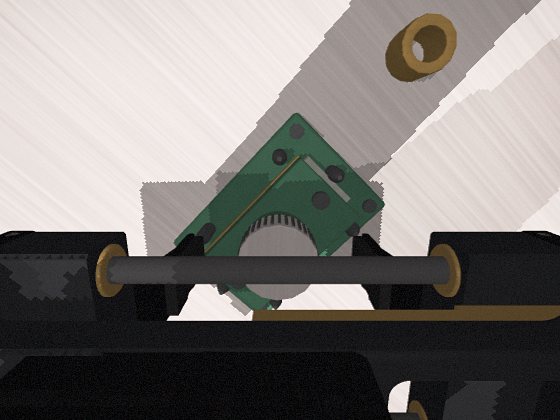

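arm_command(
  targets=[
    [0,1,0.4,0.5,0,0,0],
    [255,1,0.4,0.5,0,0,0],
    [255,1,0.4,0.5,0,0,0],
    [255,1,0.4,0.5,0,0,0],
    [255,1,0.4,0.5,0,0,0],
    [255,1,0.4,0.5,0,0,0],
    [255,1,0.4,0.5,0,0,0],
    [255,1,0.4,0.5,0,0,0],
  ],
  newtons=25,
)

```text
time: 17.05
ee_pos: [0.5337, 0.0266, 0.0623]
eef_rot: [0.651, -0.277, -0.651, -0.277]
ft_force: [0.3, -1.1, -1.0]
width: 0.0434
```

```bash
python3 - <<'E'
from plan import *
plan(.534,.0268,.063,45);print(read_state()['torque'])
E
```

```text
t 17.05 pos [0.5337 0.0266 0.0623] w 0.0434 F [ 0.3 -1.1 -1. ] j [-0.38  0.29  0.28  1.89 -0.1   0.97  2.28]
shift [-0.7 -0.4 -0. ] rot [-0.0183 -0.0007  0.0002] deg 1.1 flip 1
axes x [ 0.001 -0.    -1.   ] y [-0.72  -0.694 -0.   ] z [-0.694  0.72  -0.001]
[-0.12894099 -0.10853439 -0.04019818]
```

arm_command(
  targets=[
    [255,0.1,0,0,0.14,0,0],
    [255,0.2,0,0,0.28,0,0],
    [255,0.3,0,0,0.42,0,0],
    [255,0.4,0,0,0.56,0,0],
    [255,0.5,0,0,0.7,0,0],
    [255,0.5,0,0,0.84,0,0],
    [255,0.6,0,0,0.98,0,0],
    [255,0.7,0,0,1.12,0,0],
    [255,0.8,0,0,1.26,0,0],
    [255,0.9,0,0,1.4,0,0],
  ],
)

```text
time: 18.05
ee_pos: [0.5337, 0.0275, 0.0615]
eef_rot: [-0.318, 0.631, 0.318, 0.632]
ft_force: [-0.6, 3.2, -0.9]
width: 0.0433
```

```bash
python3 - <<'E'
from plan import *
P=pose('wrist');im=camera('wrist')[:,:,::-1].copy();cv2.imwrite('pics/w18.png',im);
plan(.534,.0268,.0614,-35);print(read_state()['torque'],read_state()['joint_torque'].round(2))
E
```

```text
t 18.1 pos [0.5337 0.0275 0.0615] w 0.0433 F [0.8 1.7 0.9] j [-0.57  0.31  0.5   1.9  -0.18  0.97  0.94]
shift [ 0.1 -0.7 -0.4] rot [-0.0356  0.0009  0.0001] deg 2.0 flip 1
axes x [ 0.001  0.001 -1.   ] y [-0.798  0.602 -0.   ] z [0.602 0.798 0.001]
[ 0.59152169 -0.08580131 -0.09127092] [  1.06 -47.57   7.09 -31.77   0.77   0.26   2.23]
```

View pics/w18.png

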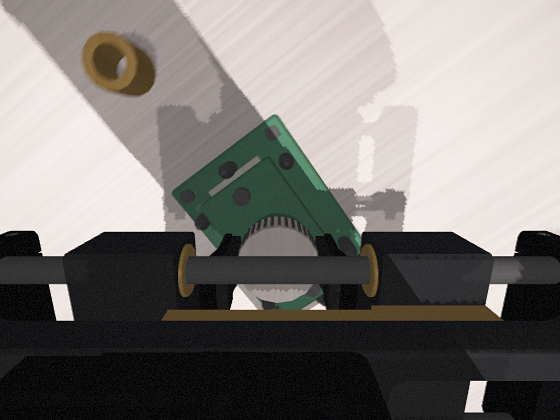

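arm_command(
  targets=[
    [255,0.1,0,0,0.1,0,0],
    [255,0.1,0,0,0.2,0,0],
    [255,0.2,0,0,0.3,0,0],
    [255,0.3,0,0,0.4,0,0],
    [255,0.3,0,0,0.5,0,0],
    [255,0.4,0,0,0.6,0,0],
    [255,0.4,0,0,0.6,0,0],
    [255,0.4,0,0,0.6,0,0],
  ],
)

```text
time: 18.9
ee_pos: [0.5338, 0.0272, 0.0611]
eef_rot: [-0.121, 0.696, 0.121, 0.697]
ft_force: [1.6, 2.3, -0.4]
width: 0.043
```

```bash
python3 - <<'E'
from plan import *
plan(.534,.0268,.0614,-70);print(read_state()['torque'],read_state()['joint_torque'].round(2))
E
```

```text
t 18.9 pos [0.5338 0.0272 0.0611] w 0.043 F [ 1.6  2.3 -0.4] j [-0.66  0.32  0.6   1.91 -0.22  0.97  0.39]
shift [-0.3 -0.5  0. ] rot [-0.0062  0.0008  0.0001] deg 0.4 flip 1
axes x [ 0.001  0.    -1.   ] y [-0.336  0.942 -0.   ] z [0.942 0.336 0.001]
[ 0.58544625 -0.38156351 -0.01702631] [  1.21 -45.89   9.   -31.14   0.8    0.58  -0.22]
```

arm_command(
  targets=[
    [255,0.1,0,0,0.1,0,0],
    [255,0.1,0,0,0.2,0,0],
    [255,0.1,0,0,0.2,0,0],
    [255,0.1,0,0,0.2,0,0],
  ],
)

```text
time: 19.3
ee_pos: [0.5337, 0.0268, 0.061]
eef_rot: [-0.051, 0.705, 0.05, 0.706]
ft_force: [1.5, 1.6, -0.7]
width: 0.0431
```

```bash
python3 - <<'E'
from plan import *
plan(.534,.0268,.0611,-81.5);print(read_state()['torque'],read_state()['joint_torque'].round(2))
E
```

```text
t 19.3 pos [0.5337 0.0268 0.061 ] w 0.0431 F [ 1.5  1.6 -0.7] j [-0.69  0.33  0.64  1.91 -0.24  0.98  0.2 ]
shift [-0.1 -0.1  0.3] rot [-0.0054  0.0006  0.0002] deg 0.3 flip 1
axes x [ 0.001 -0.    -1.   ] y [-0.142  0.99  -0.   ] z [0.99  0.142 0.001]
[ 0.43696255 -0.41028285 -0.02487975] [  0.94 -45.34   9.15 -30.95   0.65   0.64  -0.19]
```

arm_command(
  targets=[
    [255,0.1,0,0,0.1,0,0],
    [255,0.1,0,0,0.2,0,0],
    [255,0.1,0,0,0.2,0,0],
    [255,0.1,0,0,0.2,0,0],
  ],
)

```text
time: 19.7
ee_pos: [0.5337, 0.0267, 0.0609]
eef_rot: [0.02, 0.707, -0.02, 0.707]
ft_force: [1.5, 1.6, 0.0]
width: 0.0431
```

```bash
python3 - <<'E'
from plan import *
plan(.534,.0268,.0611,-93);print(read_state()['torque'],read_state()['joint_torque'].round(2))
P=pose('wrist');im=camera('wrist')[:,:,::-1].copy();cv2.imwrite('pics/w19.png',im);
cv2.imwrite('pics/t19.png',cv2.resize(camera('top')[190:275,230:320,::-1],None,fx=6,fy=6,interpolation=cv2.INTER_CUBIC))
E
```

```text
t 19.7 pos [0.5337 0.0267 0.0609] w 0.0431 F [1.5 1.6 0. ] j [-0.72  0.34  0.68  1.91 -0.25  0.98  0.02]
shift [-0.2  0.1  0.3] rot [-0.0046  0.0005  0.0003] deg 0.3 flip 1
axes x [ 0.001 -0.    -1.   ] y [ 0.057  0.998 -0.   ] z [ 0.998 -0.057  0.001]
[ 0.22278411 -0.30730365  0.06414986] [  0.65 -44.58   9.29 -30.72   0.36   0.59  -0.29]
```

View pics/w19.png

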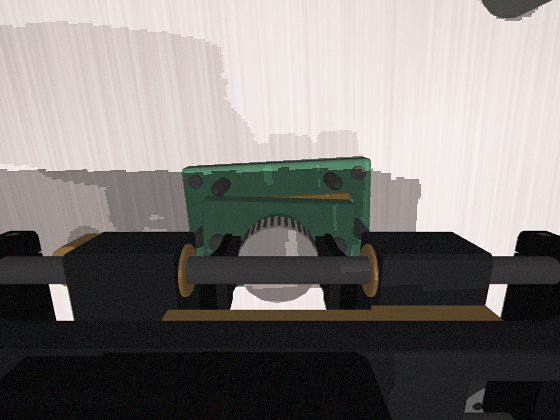

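arm_command(
  targets=[
    [255,0.1,0,0,0.1,0,0],
    [255,0.1,0,0,0.1,0,0],
    [255,0.1,0,0,0.1,0,0],
  ],
)

```text
time: 20.1
ee_pos: [0.5338, 0.0269, 0.0609]
eef_rot: [0.056, 0.705, -0.056, 0.705]
ft_force: [0.9, 1.8, 3.3]
width: 0.0434
```

```bash
python3 - <<'E'
from plan import *
plan(.534,.0268,.0611,-99);print(read_state()['torque'],read_state()['joint_torque'].round(2))
E
```

```text
t 20.1 pos [0.5338 0.0269 0.0609] w 0.0434 F [0.9 1.8 3.3] j [-0.73  0.34  0.7   1.91 -0.26  0.98 -0.07]
shift [-0.2 -0.   0.2] rot [-0.0007  0.0007  0.0001] deg 0.1 flip 1
axes x [ 0.001 -0.    -1.   ] y [ 0.157  0.988 -0.   ] z [ 0.988 -0.157  0.001]
[ 0.38033238 -0.28159723  0.46152605] [  1.28 -43.38   9.86 -29.69   0.23   0.55  -0.68]
```

arm_command(
  targets=[
    [255,0.1,0,0,0.1,0,0],
    [255,0.1,0,0,0.1,0,0],
    [255,0.1,0,0,0.1,0,0],
  ],
)

```text
time: 20.4
ee_pos: [0.5337, 0.0263, 0.0608]
eef_rot: [0.091, 0.701, -0.091, 0.701]
ft_force: [1.2, -0.1, 4.3]
width: 0.0434
```

```bash
python3 - <<'E'
from plan import *
plan(.534,.0268,.0611,-104.5);print(read_state()['torque'],read_state()['joint_torque'].round(2))
P=pose('wrist');im=camera('wrist')[:,:,::-1].copy();cv2.imwrite('pics/w20.png',im);
E
```

```text
t 20.4 pos [0.5337 0.0263 0.0608] w 0.0434 F [ 1.2 -0.1  4.3] j [-0.75  0.35  0.72  1.91 -0.27  0.98 -0.17]
shift [-0.3  0.5  0.2] rot [-0.0051  0.0007  0.0004] deg 0.3 flip 1
axes x [ 0.001 -0.001 -1.   ] y [ 0.255  0.967 -0.   ] z [ 0.967 -0.255  0.001]
[-0.19063668 -0.06207767  0.54070332] [  0.19 -42.49   8.8  -29.45  -0.43   0.3   -0.62]
```

View pics/w20.png

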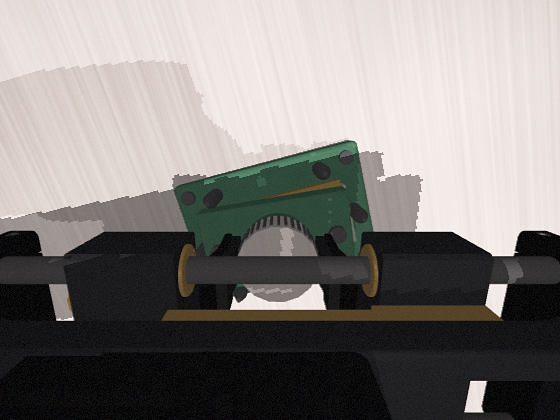

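arm_command(
  targets=[
    [255,0,0,0,-0.13,0,0],
    [255,-0.1,0,0,-0.26,0,0],
    [255,-0.2,0,0,-0.4,0,0],
    [255,-0.3,0,0,-0.54,0,0],
    [255,-0.4,0,0,-0.68,0,0],
    [255,-0.5,0,0,-0.82,0,0],
    [255,-0.6,0,0,-0.96,0,0],
    [255,-0.7,0,0,-1.1,0,0],
    [255,-0.8,0,0,-1.24,0,0],
    [255,-0.9,0,0,-1.38,0,0],
  ],
)

```text
time: 21.45
ee_pos: [0.5334, 0.0262, 0.0617]
eef_rot: [-0.378, 0.598, 0.377, 0.598]
ft_force: [-1.0, -0.8, 6.8]
width: 0.0433
```

arm_command(
  targets=[
    [255,-0.1,0,0,-0.1,0,0],
    [255,-0.2,0,0,-0.2,0,0],
    [255,-0.2,0,0,-0.25,0,0],
    [255,-0.2,0,0,-0.25,0,0],
    [255,-0.2,0,0,-0.25,0,0],
  ],
)

```text
time: 21.95
ee_pos: [0.5333, 0.0261, 0.0618]
eef_rot: [-0.448, 0.548, 0.448, 0.547]
ft_force: [-1.3, -0.4, 5.4]
width: 0.0433
```

```bash
python3 - <<'E'
from plan import *
plan(.534,.0268,.0611,-10);print(read_state()['torque'],read_state()['joint_torque'].round(2))
P=pose('wrist');im=camera('wrist')[:,:,::-1].copy();cv2.imwrite('pics/w21.png',im);np.savez('p21.npz',K=P[0],R=P[1],t=P[2])
cv2.imwrite('pics/t21.png',cv2.resize(camera('top')[190:275,230:320,::-1],None,fx=6,fy=6,interpolation=cv2.INTER_CUBIC))
cv2.imwrite('pics/s21.png',cv2.resize(camera('scene')[200:290,240:340,::-1],None,fx=6,fy=6,interpolation=cv2.INTER_CUBIC))
E
```

```text
t 21.95 pos [0.5333 0.0261 0.0618] w 0.0433 F [-1.3 -0.4  5.4] j [-0.51  0.3   0.43  1.9  -0.15  0.97  1.36]
shift [ 0.7 -0.5  0.8] rot [-0.0254 -0.0004 -0.0001] deg 1.5 flip 1
axes x [-0. -0. -1.] y [-0.98   0.199  0.   ] z [ 0.199  0.98  -0.   ]
[-0.10689326  0.19337307  0.04286355] [-1.000e-01 -4.638e+01  4.780e+00 -3.091e+01 -1.300e-01 -2.200e-01
  3.000e-02]
```

View pics/w21.png

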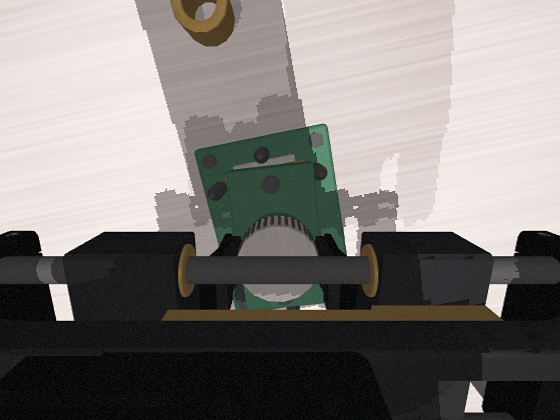

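View pics/s21.png

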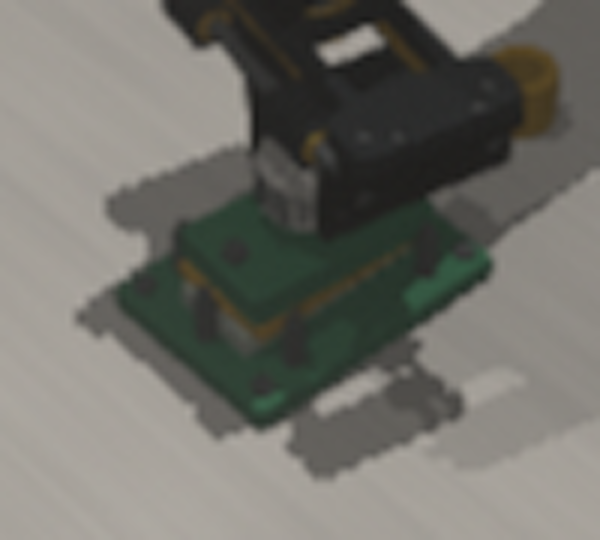

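```bash
python3 - <<'E'
from bench import *
s=read_state();print(s['time'],s['joint_vel'].round(3),s['width'],s['ft_force'])
print(close_job())
E
```

```text
22.1 [-0.001  0.     0.     0.001  0.     0.     0.001] 0.0434599703561681 [-1.40804138 -0.29389121  6.14028484]
the job is handed in; nothing more can be done
None
```

The job is handed in at 22.1 s: sheet and housing are stacked in the seat, and the cap was bottomed, then backed off about a quarter turn and left gripped. `close_job` gives no verdict, so the points below rest on my own measurements.

- **Sheet:** after release, the wrist picture put it within about 0.2 mm of the nest centre, square to the seat.
- **Housing:** it was lowered onto the sheet until the wrist force fell, then released. It looked flat and was about 1–2 mm off centre in y. During the turning it yawed about 3–5° clockwise within the pin play and ended about 3° (0.06 rad) off. That is inside the 0.15 rad limit.
- **Cap:** I screwed it down until the torque rose from about 0.06 to 0.5 N m, which I read as the hard stop. The fingers slipped slightly on it there. I then turned back 1.63 rad at the fingers, so I estimate the cap at 1.5 to 1.6 rad from the stop.
- **At hand-in:** the grip was set to 25 N, the fingers were 43 mm apart on the cap and the arm was still. The tool was pressing down with about 6 N.

**Not checked:** the cap's red line was hidden behind the gripper rod at the end. The final angle therefore comes from finger rotation and the housing yaw seen in the pictures, not from the line itself. I also did not re-measure the sheet's position after the housing went on, though the pins limit its play. No moves came near the bystanders, and I took no final full-scene picture of them.

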